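Line up turned test pieces by height for inspection

ROBOT

A 7-joint arm with a two-finger parallel gripper is mounted at the origin on the work surface. World frame = base frame: x ahead of the robot, y to its left, z up, the work surface at z = 0. Lengths are in m, angles in rad, forces in N, time in s.
With the tool pointing down it reaches from about 0.425 to 0.925 m from the base axis. Payload 6.8 kg.
Tool frame: the origin (TCP) lies at the very end of the fingers, on their centre line; the grasp point (between the pads) lies 19 mm behind it; y points along the fingers, z is the direction in which the jaws open and shut, and the axes are right-handed (so a half turn about y gives the same grasp; the last joint's range is limited). The gripper opens to 88 mm and grips with 3 to 60 N. Pads are 20 mm wide; open, the fingers measure 115 mm over their backs; the gripper's body (75 mm by 178 mm) begins 61 mm behind the grasp point.
Start: joints at [-0.108, 0.477, 0.022, 1.555, -0.011, 1.109, -0.083], TCP at [0.675, 0, 0.223] pointing down, gripper open.
Joint ranges: [-2.96, 2.96], [-0.34, 2.1], [-1.41, 1.46], [0.24, 2.44], [-1.37, 4.51], [0.17, 1.92], [-2.96, 2.96]. Speed limits (rad/s): [2.39, 2.39, 3.14, 3.14, 3.14, 3.14, 3.14].

INTERFACE

Orientations are given as a rotation vector (axis times angle).
In Python, from bench import get_state, viewer, r gives the robot as it stands. The module is installed in compiled form; this text tells all that it offers.
- The arm moves only by the tool step_arm, never from a script. Its argument "moves" is a list of rows, each a list of 2 entries, a list of its own where there are three numbers: the shift along the tool's x, y, z each as a share of 25 cm, from -1 to 1, then the turn about the tool's y as a share of 0.08 rad, from -1 to 1. In form: [[[dx, dy, dz], yaw], ...]. A call has 1 to 10 rows; each row shifts and turns the pose as measured when the row begins, along the tool's axes as they then stand; what a row does not reach is not made up. A row lasts 1/8 s, in which the tool goes at most 62.5 mm and 10.7 degrees, less where a joint would pass 70% of its speed; a pose out of reach is approached as far as the arm can. A call with a number of a shift or a turn outside -1 to 1 is refused whole. A call with a gripper value outside its range is refused whole. "claw" is the gripper's target within -1 to 1 (fully open at 1, half-way at 0, shut at -1), set as the call begins (left out, the last holds). The fingers move at their own pace and stop on an object; "squeeze" is the grip in N (left out, the last holds). Time passes only in rows, so rows that do not move let the fingers close. It gives the time, the measured TCP pose, the force and the opening at its end, in the units of the state.
- get_state(): the state, without advancing time (a new reading comes with each control period).
- viewer.snapshot(name): name is "scene" or "side" or "wrist"; returns a dict with "pixels" (420x560x3 uint8, blue, green, red), "z_map" (420x560 float32, m along the optical axis (not along the pixel's ray), 0 where there is no reading), "fx", "fy", "cx", "cy" (pixels), "cam_to_world" (4x4, takes a point from camera to world coordinates). Camera axes: x right, y down, z forward; pixel columns grow to the right and rows downward; lengths in m; the calibration is good to about 2 mm. The wrist camera is an equidistant fisheye: a pixel r from the principal point sees the ray r / f radians off the axis. A picture is of the moment at which its call begins.
- r.job_done(): hands the job in, once; it reports no verdict.
The state is a dict: "clock": time; "joint_positions": joint angles; "joint_velocities": joint speeds; "joint_torque": joint torques, N m; "tcp_pos": TCP position; "tool_rot": TCP orientation; "ft_force": force on the tool from outside, world axes, zero at the start; "wrist_torque": the same for the moment, N m; "opening": opening from 0.0 (shut) to 1.0 (fully open).
Only numpy, scipy, OpenCV 4.12 (cv2) and the standard library are available. Lean on these libraries where they do the work, as an engineer would, in place of code of your own. Each camera call takes 0.05 s, during which the arm holds its last target. There are 200 camera calls.

TASK

Line up the four turned steel pieces in order of height for measuring: stand each one upright in the middle of its own ring mark on the iron strip plate, with the shortest next to the black setting block with the brass knob and the tallest at the other end. Leave the micrometer lying where it is.

Things in the scene. Friction and masses are not known exactly. Their poses are not given: they have to be found in the camera images.
- piece_45_center (a point): The shortest of four loose turned steel test pieces, 45 mm high, standing upright: plain round barrel 36 mm in diameter from its foot to 31.5 mm up, then a 28 mm and a 20 mm diameter step. This point is on its axis, half-way up (22.5 mm above its foot); z points up its axis. Stands on the table (z = 0) at the start; about 260 g.
- piece_60_center (a point): The second shortest of four loose turned steel test pieces, 60 mm high, standing upright: plain round barrel 36 mm in diameter from its foot to 42.0 mm up, then a 28 mm and a 20 mm diameter step. This point is on its axis, half-way up (30 mm above its foot); z points up its axis. Stands on the table (z = 0) at the start; about 320 g.
- piece_75_center (a point): The second tallest of four loose turned steel test pieces, 75 mm high, standing upright: plain round barrel 36 mm in diameter from its foot to 52.5 mm up, then a 28 mm and a 20 mm diameter step. This point is on its axis, half-way up (37.5 mm above its foot); z points up its axis. Stands on the table (z = 0) at the start; about 380 g.
- piece_90_center (a point): The tallest of four loose turned steel test pieces, 90 mm high, standing upright: plain round barrel 36 mm in diameter from its foot to 63.0 mm up, then a 28 mm and a 20 mm diameter step. This point is on its axis, half-way up (45 mm above its foot); z points up its axis. Stands on the table (z = 0) at the start; about 440 g.
- mark_a: One of four identical white ring marks (62 mm outside, 52 mm inside, flush) drawn in one straight line at 85 mm pitch along a dark iron strip plate (490 x 80 mm, 12 mm high, fixed, green sides). The origin is the ring's centre on the plate's top face, 12 mm above the table. The letters say nothing about the order: it changes from start to start. The marks' own y axis runs along the row.
- mark_b: One of four identical white ring marks (62 mm outside, 52 mm inside, flush) drawn in one straight line at 85 mm pitch along a dark iron strip plate (490 x 80 mm, 12 mm high, fixed, green sides). The origin is the ring's centre on the plate's top face, 12 mm above the table. The letters say nothing about the order: it changes from start to start. The marks' own y axis runs along the row.
- mark_c: One of four identical white ring marks (62 mm outside, 52 mm inside, flush) drawn in one straight line at 85 mm pitch along a dark iron strip plate (490 x 80 mm, 12 mm high, fixed, green sides). The origin is the ring's centre on the plate's top face, 12 mm above the table. The letters say nothing about the order: it changes from start to start. The marks' own y axis runs along the row.
- mark_d: One of four identical white ring marks (62 mm outside, 52 mm inside, flush) drawn in one straight line at 85 mm pitch along a dark iron strip plate (490 x 80 mm, 12 mm high, fixed, green sides). The origin is the ring's centre on the plate's top face, 12 mm above the table. The letters say nothing about the order: it changes from start to start. The marks' own y axis runs along the row.
- setting_block: Black square setting block, 40 x 40 x 30 mm, with a brass knob (18 mm diameter, 12 mm high) on top, fixed on the strip plate in line with the marks, at one end of the row, 85 mm beyond the last mark; either end may have it (a grey stopwatch, 52 mm round, 14 mm thick, lies at the same distance beyond the other end). Origin: centre of its underside, on the plate's top face.
- micrometer_frame (a point): A micrometer lying flat on the table among the pieces, 18 mm high, to be left alone: black C-shaped frame about 60 mm long and 55 mm wide, its aluminium thimble pointing towards the robot. This point is the middle of the C, 9 mm above the table; its x axis points from thimble to bow: the body reaches 28 mm ahead of the point, 78 mm behind it and 28 mm to either side.

How it is judged:
By the outcome, as a careful person would: the job done as asked, in the order asked, and still so for the second after the job is handed in, with the robot touching nothing.
It also fails if it takes over 133 s, if anything falls off the work surface, if the arm or the gripper's body presses on something with over 40 N, if the wrist force passes 120 N, or if a joint passes its speed limit or range.

## Working session

There is one attempt and no reset: what is moved stays moved. The work goes in short steps, Python scripts to look and compute and a tool call to move; the robot and the scene stay as the last step left them, time stands still between calls to the robot, and variables do not carry over. Pictures are saved under pics/ and viewed, about 12 in all and at most 16, crops included, and the job is handed in when it is done.

Besides the shell and the picture viewer there is one more tool, called as name(argument=value, ...) on one line, values as JSON. step_arm: Moves the arm, as the interface text tells. Its arguments: {"type":"object","properties":{"moves":{"type":"array","items":{"type":"array"}},"claw":{"type":"number"},"squeeze":{"type":"number"}},"required":["moves"]}

```bash
mkdir -p pics; python3 - <<'E'
from bench import get_state, viewer
import cv2,pickle,numpy as np
s=get_state();print({k:np.round(v,3) for k,v in s.items()})
for n in("scene","side"):
    d=viewer.snapshot(n);pickle.dump(d,open(n+'.pkl','wb'));cv2.imwrite(f'pics/{n}0.png',d['pixels']);print(n,d['fx'],d['cx'],d['cy'],np.round(d['cam_to_world'],3).tolist())
E
```

```text
{'clock': np.float64(0.0), 'joint_positions': array([-0.108,  0.478,  0.022,  1.556, -0.011,  1.109, -0.083]), 'joint_velocities': array([ 0.   , -0.002,  0.003, -0.001, -0.   , -0.001,  0.   ]), 'joint_torque': array([-1.0000e-03, -5.8285e+01,  1.5340e+00, -2.7261e+01, -5.4000e-02,
        1.7000e-02,  0.0000e+00]), 'tcp_pos': array([ 0.674, -0.   ,  0.222]), 'tool_rot': array([-1.211,  1.21 , -1.208]), 'ft_force': array([ 0.206, -0.41 , -0.98 ]), 'wrist_torque': array([0.057, 0.044, 0.004]), 'opening': np.float64(0.998)}
scene 437.7076207521843 283.11031866568317 206.87391202775677 [[0.383, 0.706, -0.597, 1.174], [0.924, -0.295, 0.244, -0.254], [-0.004, -0.645, -0.765, 0.858], [0.0, 0.0, 0.0, 1.0]]
side 385.8273455236638 283.4806242539037 208.0761565391961 [[0.797, -0.409, 0.444, 0.238], [-0.604, -0.56, 0.568, -0.436], [0.016, -0.721, -0.693, 0.597], [0.0, 0.0, 0.0, 1.0]]
```

View pics/scene0.png

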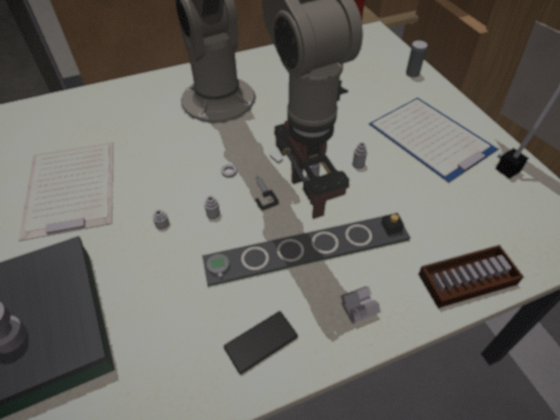

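View pics/side0.png

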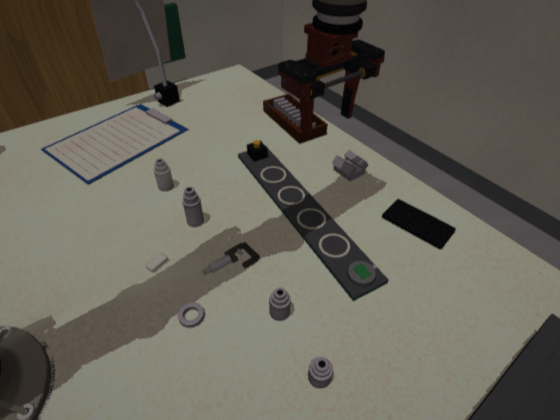

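The scene view shows the plate with the block at (395,222), the stopwatch at (217,263), and rings at about (255,258), (290,250), (325,243) and (358,235). The side view shows all four pieces: (320,371), (280,304), (193,207) and (164,174). The micrometer is at (235,255).

```bash
cat > h.py <<'E'
import numpy as np,cv2,pickle
def cloud(d):
    v,u=np.mgrid[:420,:560];z=d['z_map'];P=np.stack([(u-d['cx'])/d['fx']*z,(v-d['cy'])/d['fy']*z,z],-1)
    T=d['cam_to_world'];W=P@T[:3,:3].T+T[:3,3];W[z==0]=np.nan;return W
def ray(d,u,v,h):
    T=d['cam_to_world'];D=T[:3,:3]@np.array([(u-d['cx'])/d['fx'],(v-d['cy'])/d['fy'],1]);o=T[:3,3]
    return o+D*(h-o[2])/D[2]
def fitc(xy,r):  # circle centre with known radius, points seen on near side
    from scipy.optimize import least_squares
    return least_squares(lambda c:np.hypot(*(xy-c).T)-r,xy.mean(0),loss='soft_l1',f_scale=.002).x
E
python3 - <<'E'
from h import *
for n in('scene','side'):
    d=pickle.load(open(n+'.pkl','rb'));W=cloud(d);x,y,z=np.moveaxis(W,-1,0);print(n)
    t=(abs(z)<.006)&(x>.4)&(x<.8)&(abs(y)<.4);print('table z',np.nanmedian(z[t]))
    m=((z>.009)&(z<.11)&(x>.3)&(x<1)&(abs(y)<.5)).astype(np.uint8)
    k,l,st,c=cv2.connectedComponentsWithStats(m)
    for i in range(1,k):
        if st[i,4]<40: continue
        p=W[l==i];b=p[(p[:,2]>.012)]
        o=d['cam_to_world'][:2,3];q=b[:,:2].mean(0) if len(b) else p[:,:2].mean(0)
        print(np.round(c[i]),st[i,4],'mean',np.round(p.mean(0),3),'top',np.round(np.percentile(p[:,2],98),3), 'ext',np.round(np.ptp(p,axis=0),3))
    # rings: bright in plate
    g=d['pixels'].max(2)
    rm=((g>120)&(abs(z-.012)<.006)&(x>.5)&(x<1)&(abs(y)<.4)).astype(np.uint8)
    # ray onto z=.012, contours
    cs,_=cv2.findContours((g>95).astype(np.uint8),cv2.RETR_CCOMP,cv2.CHAIN_APPROX_NONE)
    for cc in cs:
        if 40<len(cc)<200:
            e=cv2.fitEllipse(cc);P=np.array([ray(d,u,v,.012) for u,v in cc[:,0]]);
            (a,b),r=cv2.minEnclosingCircle((P[:,:2]*1000).astype(np.float32))
            if 22<r<38 and .5<a/1000<1: print(' ring',np.round(e[0]),round(a,1),round(b,1),round(r,1))
E
```

```text
scene
table z -0.0004587143830070417
[360. 154.] 287 mean [0.449 0.267 0.045] top 0.076 ext [0.036 0.036 0.069]
[276. 156.] 62 mean [0.332 0.071 0.012] top 0.015 ext [0.042 0.025 0.006]
[316. 169.] 91 mean [0.458 0.132 0.052] top 0.068 ext [0.011 0.03  0.05 ]
[229. 169.] 92 mean [ 0.332 -0.07   0.012] top 0.014 ext [0.041 0.041 0.007]
[266. 190.] 207 mean [ 0.445 -0.004  0.014] top 0.021 ext [0.106 0.037 0.013]
[212. 206.] 263 mean [ 0.466 -0.153  0.039] top 0.061 ext [0.03  0.035 0.053]
[260. 203.] 41 mean [ 0.478 -0.034  0.011] top 0.015 ext [0.036 0.017 0.006]
[160. 218.] 224 mean [ 0.446 -0.278  0.031] top 0.046 ext [0.03  0.035 0.04 ]
[303. 247.] 5744 mean [0.648 0.015 0.014] top 0.042 ext [0.144 0.488 0.048]
[ 74. 223.] 151 mean [ 0.363 -0.478  0.012] top 0.015 ext [0.032 0.045 0.007]
[ 83. 312.] 4895 mean [ 0.65  -0.469  0.066] top 0.077 ext [0.31  0.061 0.07 ]
[471. 274.] 2933 mean [0.862 0.319 0.028] top 0.038 ext [0.11  0.21  0.032]
[360. 304.] 920 mean [0.834 0.058 0.03 ] top 0.041 ext [0.068 0.062 0.035]
[260. 341.] 2300 mean [ 0.822 -0.162  0.014] top 0.017 ext [0.093 0.
[... 659 characters left out ...]
an [ 0.816 -0.163  0.014] top 0.017 ext [0.091 0.147 0.009]
[231. 258.] 556 mean [ 0.447 -0.01   0.013] top 0.02 ext [0.106 0.056 0.013]
[156. 262.] 175 mean [0.329 0.069 0.012] top 0.014 ext [0.04  0.03  0.005]
[279. 303.] 552 mean [ 0.452 -0.159  0.041] top 0.062 ext [0.036 0.035 0.054]
[190. 314.] 316 mean [ 0.329 -0.07   0.012] top 0.014 ext [0.043 0.043 0.005]
[527. 379.] 4908 mean [ 0.64  -0.468  0.074] top 0.077 ext [0.235 0.06  0.069]
[320. 372.] 592 mean [ 0.434 -0.282  0.034] top 0.047 ext [0.035 0.035 0.039]
 ring [334. 245.] 630.7 -101.0 30.9
 ring [334. 245.] 630.9 -100.6 28.3
 ring [291. 195.] 653.0 68.2 30.8
 ring [273. 174.] 664.0 152.6 31.2
 ring [273. 174.] 664.3 152.2 29.3
```

```bash
python3 - <<'E'
from h import *
for n in('scene','side'):
    d=pickle.load(open(n+'.pkl','rb'));W=cloud(d).reshape(-1,3);o=d['cam_to_world'][:2,3]
    for nm,h,c in(('45',.0315,(.446,-.283)),('60',.042,(.461,-.158)),('75',.0525,(.444,.266)),('90',.063,(.44,.122))):
        p=W[(np.hypot(*(W[:,:2]-c).T)<.03)];b=p[(p[:,2]>.008)&(p[:,2]<h-.004)]
        from scipy.optimize import least_squares
        c0=b[:,:2].mean(0);c0=c0+(c0-o)/np.linalg.norm(c0-o)*.01
        f=least_squares(lambda q:np.hypot(*(b[:,:2]-q).T)-.018,c0,loss='soft_l1',f_scale=.001)
        t=p[p[:,2]>h/.7-.003]
        print(n,nm,len(b),np.round(f.x,4),'res',round(np.std(f.fun),4),'top',np.round((t.min(0)+t.max(0))/2,4) if len(t) else 0)
E
```

```text
scene 45 75 [ 0.4372 -0.2782] res 0.0011 top [ 0.4392 -0.2779  0.0456]
scene 60 114 [ 0.4558 -0.1521] res 0.0012 top [ 0.4576 -0.1518  0.0596]
scene 75 147 [0.4406 0.2739] res 0.0016 top [0.441  0.2723 0.0754]
scene 90 71 [0.4423 0.1311] res 0.0012 top 0
side 45 127 [ 0.4389 -0.2779] res 0.0004 top [ 0.4384 -0.2784  0.045 ]
side 60 199 [ 0.4571 -0.1514] res 0.0005 top [ 0.4566 -0.1522  0.0601]
side 75 223 [0.441  0.2736] res 0.0011 top [0.4401 0.2726 0.0751]
side 90 310 [0.4429 0.1315] res 0.0008 top [0.4429 0.131  0.0898]
```

step_arm(moves=[[[0.139,0.05,-0.1175],0],[[0.139,0.05,-0.1175],0],[[0.139,0.05,-0.1175],0],[[0.139,0.05,-0.1175],0],[[0.139,0.05,-0.1175],0],[[0.139,0.05,-0.1175],0],[[0.139,0.05,-0.1175],0],[[0.139,0.05,-0.1175],0],[[0,0,0],0]], claw=1, squeeze=30)

```text
clock: 1.23
tcp_pos: [0.43, -0.2847, 0.1158]
tool_rot: [-1.213, 1.214, -1.204]
ft_force: [-0.3, -0.2, 0.3]
opening: 0.998
```

```bash
cat >> h.py <<'E'
def rings(d):
    g=cv2.resize(d['pixels'].min(2),None,fx=4,fy=4,interpolation=cv2.INTER_CUBIC);out=[]
    m=cv2.adaptiveThreshold(g,255,cv2.ADAPTIVE_THRESH_MEAN_C,cv2.THRESH_BINARY,151,-8)
    for cc in cv2.findContours(m,cv2.RETR_CCOMP,cv2.CHAIN_APPROX_NONE)[0]:
        if len(cc)<80: continue
        P=np.array([ray(d,(u+.5)/4-.5,(v+.5)/4-.5,.012)[:2] for u,v in cc[:,0]])*1000
        if np.ptp(P,axis=0).max()>75 or not 500<P[0,0]<800: continue
        e=cv2.fitEllipse(P.astype(np.float32))
        if 46<min(e[1]) and max(e[1])<70: out.append((np.round(e[0],1).tolist(),np.round(e[1],1).tolist()))
    return out
E
python3 - <<'E'
from h import *
from bench import viewer,get_state
for n in('scene','side','wrist'):
    d=viewer.snapshot(n);pickle.dump(d,open(n+'1.pkl','wb'));cv2.imwrite(f'pics/{n}1.png',d['pixels'])
    if n!='wrist':
        print(n,*rings(d),sep='\n')
    else: print(d['fx'],d['cx'],d['cy'],d['cam_to_world'])
E
```

```text
scene
([630.5, -103.8], [60.4, 64.0])
([628.7, -103.2], [49.0, 52.6])
([641.7, -19.3], [60.4, 63.5])
([640.1, -19.2], [49.5, 52.2])
([653.0, 64.9], [60.1, 63.3])
([650.9, 65.2], [49.5, 52.7])
([663.5, 149.3], [57.2, 59.8])
side
([653.3, 67.4], [62.9, 64.1])
([652.4, 68.3], [49.5, 50.8])
([664.0, 152.8], [61.6, 64.8])
([664.0, 152.2], [50.1, 51.4])
325.19226210127806 277.64824954683286 208.81282493124326 [[ 0.99997405  0.00708565 -0.00130442  0.43436465]
 [ 0.00638115 -0.95508857 -0.29625174 -0.20072622]
 [-0.00334498  0.29623573 -0.955109    0.27935228]
 [ 0.          0.          0.          1.        ]]
```

View pics/wrist1.png

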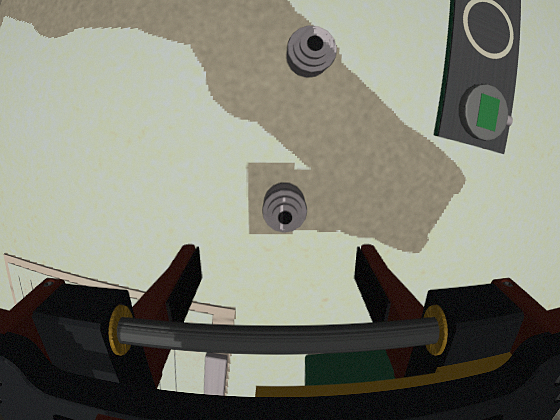

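The wrist view shows piece 45 between and ahead of the fingers, top at (285,217), which gives (0.440,-0.280). That agrees with the other views, so I'm centring and descending.

step_arm(moves=[[[-0.026,0.05,0.035],0],[[0,0.06,0],0],[[0,0.08,0],0],[[0,0.08,0],0],[[0,0.08,0],0],[[0,0.04,0],0],[[0,0,0],0]])

```text
clock: 2.25
tcp_pos: [0.4481, -0.267, 0.012]
tool_rot: [-1.217, 1.197, -1.188]
ft_force: [0.3, -0.4, -0.9]
opening: 0.997
```

step_arm(moves=[[[0,0,0],0],[[0.03,0.016,-0.028],0],[[0,0,0],0],[[0,0,0],0]])

```text
clock: 2.75
tcp_pos: [0.4418, -0.276, 0.0093]
tool_rot: [-1.216, 1.195, -1.191]
ft_force: [0.4, 0.3, 0.7]
opening: 1.002
```

```bash
cat > g.py <<'E'
import sys,numpy as np
from bench import get_state
from scipy.spatial.transform import Rotation as Ro
s=get_state();R=Ro.from_rotvec(s['tool_rot']).as_matrix();p=s['tcp_pos']
print('tcp',np.round(p,4),'down-axis',np.round(R[:,1],4),'jaw',np.round(R[:,2],4),'F',np.round(s['ft_force'],1),'open',round(s['opening']*88,1),'t',round(s['clock'],2))
if len(sys.argv)>3: print('shares',np.round(R.T@(np.array(list(map(float,sys.argv[1:4])))-p)/.25,4))
E
python3 g.py .4387 -.2785 .006
```

```text
tcp [ 0.4418 -0.276   0.0093] down-axis [ 2.0e-04  3.5e-03 -1.0e+00] jaw [9.998e-01 2.120e-02 3.000e-04] F [0.4 0.3 0.7] open 88.2 t 2.75
shares [ 0.0099  0.013  -0.0125]
```

step_arm(moves=[[[0.01,0.012,-0.012],0],[[0,0,0],0],[[0,0,0],0]])

```text
clock: 3.12
tcp_pos: [0.4388, -0.2788, 0.0063]
tool_rot: [-1.216, 1.195, -1.192]
ft_force: [0.2, -0.0, 0.1]
opening: 0.999
```

step_arm(moves=[[[0,0,0],0],[[0,0,0],0],[[0,0,0],0],[[0,0,0],0],[[0,0,0],0],[[0,0,0],0]], claw=-1, squeeze=30)

```text
clock: 3.88
tcp_pos: [0.439, -0.2786, 0.0064]
tool_rot: [-1.216, 1.194, -1.191]
ft_force: [-0.5, 0.9, 0.2]
opening: 0.404
```

```bash
python3 g.py .6637 .1508 .08
```

```text
tcp [ 0.439  -0.2786  0.0064] down-axis [ 8.0e-04  3.4e-03 -1.0e+00] jaw [9.998e-01 2.150e-02 9.000e-04] F [-0.5  0.9  0.2] open 35.5 t 3.88
shares [-1.6988 -0.2879  0.9358]
```

step_arm(moves=[[[0,-0.06,0],0],[[0,-0.12,0],0],[[0,-0.12,0],0],[[-0.07,-0.04,0.035],0],[[-0.14,0,0.075],0],[[-0.17,0,0.095],0],[[-0.17,0,0.095],0],[[-0.17,0,0.095],0],[[-0.17,0,0.095],0],[[-0.17,0,0.095],0]])

```text
clock: 5.12
tcp_pos: [0.5815, -0.009, 0.1024]
tool_rot: [-1.211, 1.201, -1.202]
ft_force: [1.4, 0.1, -2.3]
opening: 0.404
```

step_arm(moves=[[[-0.17,0,0.095],0],[[-0.14,0,0.08],0],[[-0.08,0,0.04],0],[[0,0,0],0],[[0,0,0],0]])

```text
clock: 5.75
tcp_pos: [0.6347, 0.0941, 0.1049]
tool_rot: [-1.214, 1.198, -1.2]
ft_force: [0.5, 0.4, -1.9]
opening: 0.404
```

```bash
python3 g.py .6637 .1508 .022
```

```text
tcp [0.6347 0.0941 0.1049] down-axis [ 1.8e-03  6.0e-04 -1.0e+00] jaw [0.9999 0.0136 0.0018] F [ 0.5  0.4 -1.9] open 35.5 t 5.75
shares [-0.225   0.332   0.1185]
```

```bash
cat >> h.py <<'E'
def wray(d,u,v,h):
    a=np.array([(u-d['cx'])/d['fx'],(v-d['cy'])/d['fy']]);t=np.hypot(*a);s=np.sinc(t/np.pi)
    T=d['cam_to_world'];D=T[:3,:3]@np.array([a[0]*s,a[1]*s,np.cos(t)]);o=T[:3,3]
    return o+D*(h-o[2])/D[2]
E
python3 - <<'E'
import h
from h import *
from bench import viewer
d=viewer.snapshot('wrist');pickle.dump(d,open('wrist2.pkl','wb'));cv2.imwrite('pics/wrist2.png',d['pixels'])
h.ray=wray;print(*rings(d),sep='\n')
E
```

```text
([652.8, 63.6], [59.1, 60.2])
([664.1, 148.7], [62.1, 62.4])
([664.1, 148.6], [51.7, 51.8])
```

View pics/wrist2.png

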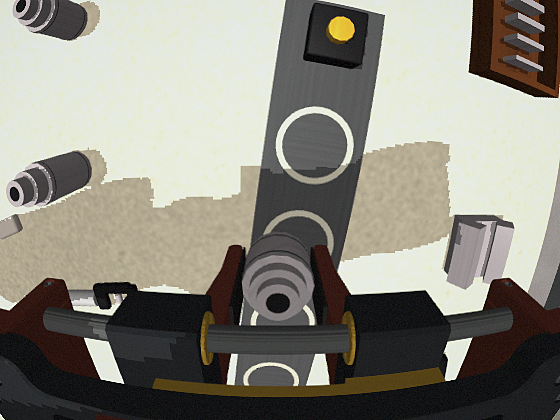

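The wrist view shows the held piece at (278,285), the block at (340,30), and the ring next to it at (315,145), which gives (0.664,0.149). The ring sizes come out exactly right. I'm placing it there.

step_arm(moves=[[[-0.1,0.06,0.05],0],[[-0.1,0.06,0.055],0],[[-0.02,0.06,0.014],0],[[0,0,0],0],[[0,0,0],0]])

```text
clock: 6.42
tcp_pos: [0.6632, 0.1384, 0.0594]
tool_rot: [-1.213, 1.206, -1.212]
ft_force: [0.3, 0.3, -2.8]
opening: 0.404
```

```bash
python3 g.py .664 .150 .0195
```

```text
tcp [0.6632 0.1384 0.0594] down-axis [ 1.e-04 -5.e-03 -1.e+00] jaw [1.e+00 9.e-04 1.e-04] F [ 0.3  0.3 -2.8] open 35.5 t 6.42
shares [-0.0472  0.1594  0.0033]
```

step_arm(moves=[[[-0.045,0.04,0.003],0],[[0,0.04,0],0],[[0,0.035,0],0],[[0,0,0],0],[[0,0,0],0]])

```text
clock: 7.05
tcp_pos: [0.6639, 0.1483, 0.0294]
tool_rot: [-1.212, 1.207, -1.214]
ft_force: [-1.3, -0.4, -3.4]
opening: 0.403
```

```bash
python3 g.py .664 .150 .0195
```

```text
tcp [0.6639 0.1483 0.0294] down-axis [ 6.0e-04 -5.7e-03 -1.0e+00] jaw [ 1.0e+00 -1.1e-03  6.0e-04] F [-1.3 -0.4 -3.4] open 35.5 t 7.05
shares [-0.0072  0.0395  0.0005]
```

step_arm(moves=[[[-0.007,0.02,0],0],[[0,0.018,0],0],[[0,0,0],0],[[0,0,0],0]])

```text
clock: 7.55
tcp_pos: [0.6643, 0.1501, 0.0197]
tool_rot: [-1.212, 1.206, -1.215]
ft_force: [-0.7, -0.2, -2.6]
opening: 0.404
```

```bash
python3 g.py .664 .150 .0184
```

```text
tcp [0.6643 0.1501 0.0197] down-axis [ 0.0015 -0.0054 -1.    ] jaw [ 1.     -0.0012  0.0015] F [-0.7 -0.2 -2.6] open 35.6 t 7.55
shares [ 0.0004  0.0053 -0.0012]
```

step_arm(moves=[[[0,0.005,0],0],[[0,0,0],0],[[0,0,0],0]])

```text
clock: 7.92
tcp_pos: [0.6646, 0.1501, 0.0188]
tool_rot: [-1.211, 1.206, -1.215]
ft_force: [0.3, -0.1, -1.8]
opening: 0.402
```

step_arm(moves=[[[0,0,0],0],[[0,0,0],0],[[0,0,0],0],[[0,0,0],0],[[0,0,0],0],[[0,-0.1,0],0],[[0,-0.2,0],0],[[0,-0.15,0],0],[[0,0,0],0]], claw=1)

```text
clock: 9.05
tcp_pos: [0.6648, 0.1508, 0.1349]
tool_rot: [-1.21, 1.206, -1.215]
ft_force: [0.5, 1.0, 0.1]
opening: 0.998
```

```bash
python3 g.py .4567 -.1517 .12
```

```text
tcp [0.6648 0.1508 0.1349] down-axis [ 0.0029 -0.005  -1.    ] jaw [ 1.     -0.0013  0.0029] F [0.5 1.  0.1] open 87.8 t 9.05
shares [ 1.2109  0.0633 -0.8311]
```

step_arm(moves=[[[0.08,0.01,-0.055],0],[[0.15,0.01,-0.105],0],[[0.15,0.01,-0.105],0],[[0.15,0.01,-0.105],0],[[0.15,0.01,-0.105],0],[[0.15,0.01,-0.105],0],[[0.15,0,-0.105],0],[[0.12,0,-0.08],0],[[0.06,0,-0.035],0],[[0,0,0],0]])

```text
clock: 10.3
tcp_pos: [0.4509, -0.1469, 0.1106]
tool_rot: [-1.221, 1.216, -1.207]
ft_force: [0.7, 0.3, 0.3]
opening: 1.001
```

```bash
python3 g.py .4567 -.1517 .012
```

```text
tcp [ 0.4509 -0.1469  0.1106] down-axis [-0.0116 -0.0044 -0.9999] jaw [ 9.999e-01 -7.000e-04 -1.160e-02] F [0.7 0.3 0.3] open 88.1 t 10.3
shares [0.0175 0.3943 0.0279]
```

step_arm(moves=[[[0,0,0],0],[[0.015,0.06,0.025],0],[[0,0.08,0],0],[[0,0.08,0],0],[[0,0.06,0],0],[[0,0,0],0],[[0,0,0],0]])

```text
clock: 11.18
tcp_pos: [0.4604, -0.1465, 0.0344]
tool_rot: [-1.224, 1.211, -1.2]
ft_force: [0.3, -0.1, 0.1]
opening: 0.998
```

```bash
python3 g.py .4567 -.1517 .012
```

```text
tcp [ 0.4604 -0.1465  0.0344] down-axis [-0.0117 -0.0028 -0.9999] jaw [ 0.9999  0.0076 -0.0118] F [ 0.3 -0.1  0.1] open 87.8 t 11.18
shares [ 0.0206  0.0897 -0.0141]
```

step_arm(moves=[[[0.02,0.04,-0.014],0],[[0,0.045,0],0],[[0,0,0],0],[[0,0,0],0]])

```text
clock: 11.68
tcp_pos: [0.4573, -0.1523, 0.0127]
tool_rot: [-1.222, 1.209, -1.202]
ft_force: [0.2, 0.5, 0.6]
opening: 1.005
```

```bash
python3 g.py .4567 -.1517 .012
```

```text
tcp [ 0.4573 -0.1523  0.0127] down-axis [-0.0096 -0.0033 -0.9999] jaw [ 0.9999  0.0071 -0.0097] F [0.2 0.5 0.6] open 88.5 t 11.68
shares [-0.0026  0.0027 -0.0022]
```

step_arm(moves=[[[0,0,0],0],[[0,0,0],0],[[0,0,0],0],[[0,0,0],0],[[0,0,0],0],[[0,0,0],0]], claw=-1)

```text
clock: 12.42
tcp_pos: [0.4574, -0.1523, 0.0133]
tool_rot: [-1.222, 1.209, -1.202]
ft_force: [-0.4, -0.4, 1.4]
opening: 0.404
```

step_arm(moves=[[[0,-0.06,0],0],[[0,-0.12,0],0],[[0,-0.12,0],0],[[-0.06,-0.04,0.055],0],[[-0.12,0,0.11],0],[[-0.14,0,0.125],0],[[-0.14,0,0.125],0],[[-0.14,0,0.125],0],[[-0.12,0,0.11],0],[[-0.07,0,0.06],0]])

```text
clock: 13.68
tcp_pos: [0.6356, 0.05, 0.1036]
tool_rot: [-1.221, 1.215, -1.206]
ft_force: [0.5, -0.6, -3.2]
opening: 0.401
```

step_arm(moves=[[[0,0,0],0],[[0,0,0],0]])

```text
clock: 13.92
tcp_pos: [0.6351, 0.0511, 0.1038]
tool_rot: [-1.223, 1.215, -1.203]
ft_force: [0.3, -1.5, -3.5]
opening: 0.405
```

```bash
python3 g.py .6527 .0652 .060
```

```text
tcp [0.6351 0.0511 0.1038] down-axis [-0.013  -0.0038 -0.9999] jaw [ 0.9999  0.0032 -0.013 ] F [ 0.3 -1.5 -3.5] open 35.7 t 13.93
shares [-0.0568  0.1742  0.073 ]
```

step_arm(moves=[[[-0.025,0.05,0.035],0],[[-0.025,0.06,0.035],0],[[0,0.05,0],0],[[0,0,0],0],[[0,0,0],0]])

```text
clock: 14.55
tcp_pos: [0.651, 0.061, 0.0596]
tool_rot: [-1.225, 1.219, -1.206]
ft_force: [0.6, -0.6, -3.0]
opening: 0.405
```

```bash
python3 g.py .6527 .0652 .0275
```

```text
tcp [0.651  0.061  0.0596] down-axis [-0.0163 -0.0055 -0.9999] jaw [ 9.999e-01 -3.000e-04 -1.630e-02] F [ 0.6 -0.6 -3. ] open 35.6 t 14.55
shares [-0.0176  0.1282  0.0088]
```

step_arm(moves=[[[-0.017,0.04,0.008],0],[[0,0.05,0],0],[[0,0.035,0],0],[[0,0,0],0],[[0,0,0],0]])

```text
clock: 15.18
tcp_pos: [0.6527, 0.0652, 0.0265]
tool_rot: [-1.225, 1.219, -1.206]
ft_force: [1.4, 0.5, -3.6]
opening: 0.405
```

```bash
python3 g.py .6527 .0652 .0255
```

```text
tcp [0.6527 0.0652 0.0265] down-axis [-0.0158 -0.0054 -0.9999] jaw [ 9.999e-01 -5.000e-04 -1.580e-02] F [ 1.4  0.5 -3.6] open 35.7 t 15.18
shares [ 0.0002  0.0039 -0.    ]
```

Next: set down, release, rise, and go towards piece 75 at (0.4408, 0.273).

step_arm(moves=[[[0,0.004,0],0],[[0,0,0],0],[[0,0,0],0]])

```text
clock: 15.55
tcp_pos: [0.6533, 0.0652, 0.0263]
tool_rot: [-1.223, 1.218, -1.207]
ft_force: [-0.1, 0.4, -3.8]
opening: 0.404
```

step_arm(moves=[[[0,0,0],0],[[0,0,0],0],[[0,0,0],0],[[0,0,0],0],[[0,0,0],0],[[0,-0.1,0],0],[[0,-0.2,0],0],[[0,-0.15,0],0],[[0,0,0],0]], claw=1)

```text
clock: 16.68
tcp_pos: [0.6561, 0.0659, 0.1433]
tool_rot: [-1.221, 1.216, -1.208]
ft_force: [-0.2, 0.2, -0.9]
opening: 0.999
```

```bash
python3 g.py .4408 .273 .13
```

```text
tcp [0.6561 0.0659 0.1433] down-axis [-0.0118 -0.0048 -0.9999] jaw [ 9.999e-01 -8.000e-04 -1.180e-02] F [-0.2  0.2 -0.9] open 87.9 t 16.68
shares [-0.828   0.0593 -0.8611]
```

step_arm(moves=[[[-0.05,0.01,-0.055],0],[[-0.12,0.01,-0.12],0],[[-0.12,0.01,-0.125],0],[[-0.12,0.01,-0.125],0],[[-0.12,0.01,-0.125],0],[[-0.12,0,-0.125],0],[[-0.1,0,-0.1],0],[[-0.05,0,-0.05],0],[[0,0,0],0],[[0,0,0],0]])

```text
clock: 17.92
tcp_pos: [0.4242, 0.2725, 0.118]
tool_rot: [-1.251, 1.222, -1.197]
ft_force: [-0.1, -0.7, 0.8]
opening: 1.004
```

```bash
python3 - <<'E'
from h import *
from bench import viewer
for n in('scene','side'):
    d=viewer.snapshot(n);cv2.imwrite(f'pics/{n}3.png',d['pixels'])
    W=cloud(d).reshape(-1,3);T=d['cam_to_world'];o=T[:2,3]
    from scipy.optimize import least_squares
    for nm,h,c,z0 in(('45',.0315,(.664,.15),.012),('60',.042,(.653,.066),.012),('75',.0525,(.441,.273),0),('90',.063,(.4427,.131),0)):
        p=W[(np.hypot(*(W[:,:2]-c).T)<.03)];b=p[(p[:,2]>z0+.008)&(p[:,2]<z0+h-.004)]
        if len(b)<30: continue
        c0=b[:,:2].mean(0);c0=c0+(c0-o)/np.linalg.norm(c0-o)*.01
        f=least_squares(lambda q:np.hypot(*(b[:,:2]-q).T)-.018,c0,loss='soft_l1',f_scale=.001)
        print(n,nm,len(b),np.round(f.x,4),'top',round(np.percentile(p[:,2],98),4))
E
python3 g.py .4408 .273 .018
```

```text
scene 45 75 [0.6636 0.1507] top 0.0575
scene 60 112 [0.6523 0.0655] top 0.0726
scene 75 143 [0.4409 0.2737] top 0.3941
scene 90 179 [0.4423 0.1313] top 0.0899
side 45 98 [0.6643 0.1505] top 0.058
side 60 160 [0.6531 0.0658] top 0.0728
side 75 220 [0.4412 0.2738] top 0.3933
side 90 313 [0.4428 0.1316] top 0.0906
tcp [0.4247 0.2724 0.1183] down-axis [-0.0356 -0.0151 -0.9993] jaw [ 0.9993  0.0072 -0.0357] F [ 0.9 -0.2 -0.1] open 88.1 t 18.02
shares [-0.008   0.3984  0.0788]
```

View pics/side3.png

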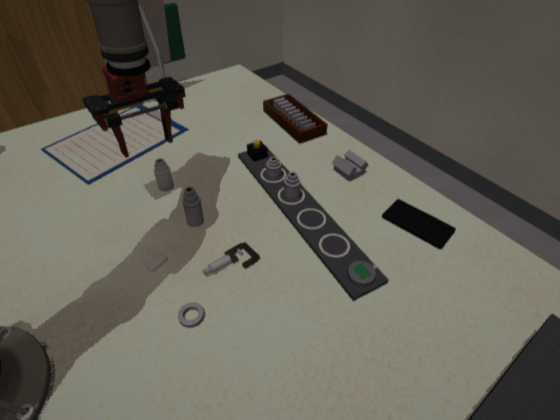

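Side view: 45 stands in the ring at (273,170) and 60 at (291,190). They measure (0.664,0.1506) and (0.6527,0.0657), within 1 mm of the ring centres. Next is piece 75; I'm moving more slowly because the tool tilt is drifting.

step_arm(moves=[[[-0.005,0.03,0.025],0],[[0,0.05,0.025],0],[[0,0.06,0.02],0],[[0,0.06,0],0],[[0,0.06,0],0],[[0,0.06,0],0],[[0,0.03,0],0],[[0,0,0],0],[[0,0,0],0]])

```text
clock: 19.15
tcp_pos: [0.441, 0.2703, 0.0226]
tool_rot: [-1.25, 1.226, -1.201]
ft_force: [0.3, 0.4, -0.6]
opening: 1.001
```

```bash
python3 g.py .4403 .2735 .018
```

```text
tcp [0.441  0.2703 0.0226] down-axis [-0.0369 -0.0166 -0.9992] jaw [ 0.9993  0.0035 -0.0369] F [ 0.3  0.4 -0.6] open 88.1 t 19.15
shares [-0.0131  0.0182 -0.002 ]
```

step_arm(moves=[[[-0.013,0.015,-0.002],0],[[0,0,0],0],[[0,0,0],0]])

```text
clock: 19.52
tcp_pos: [0.441, 0.2744, 0.0196]
tool_rot: [-1.248, 1.225, -1.201]
ft_force: [-0.1, -0.4, -0.1]
opening: 1.001
```

step_arm(moves=[[[0,0,0],0],[[0,0,0],0],[[0,0,0],0],[[0,0,0],0],[[0,0,0],0],[[0,0,0],0]], claw=-1)

```text
clock: 20.27
tcp_pos: [0.4413, 0.2744, 0.02]
tool_rot: [-1.247, 1.225, -1.201]
ft_force: [-0.1, -0.3, 0.8]
opening: 0.407
```

```bash
python3 g.py .641 -.0185 .11
```

```text
tcp [0.4413 0.2744 0.02  ] down-axis [-0.0344 -0.0149 -0.9993] jaw [ 0.9994  0.0035 -0.0345] F [-0.1 -0.3  0.8] open 35.8 t 20.27
shares [ 1.1798 -0.37    0.7818]
```

step_arm(moves=[[[0,-0.06,0],0],[[0,-0.12,0],0],[[0,-0.14,0.02],0],[[0.04,-0.06,0.08],0],[[0.1,0,0.11],0],[[0.14,0,0.11],0],[[0.16,0,0.11],0],[[0.16,0,0.11],0],[[0.16,0,0.11],0],[[0.16,0,0.06],0]])

```text
clock: 21.52
tcp_pos: [0.6233, 0.0445, 0.1183]
tool_rot: [-1.258, 1.221, -1.189]
ft_force: [0.6, -0.0, -4.3]
opening: 0.41
```

step_arm(moves=[[[0.12,0,0.03],0],[[0.06,0,0],0],[[0,0,0],0],[[0,0,0],0]])

```text
clock: 22.02
tcp_pos: [0.63, -0.0043, 0.119]
tool_rot: [-1.258, 1.226, -1.191]
ft_force: [0.1, 0.5, -5.2]
opening: 0.409
```

```bash
python3 g.py .641 -.0182 .07
```

```text
tcp [ 0.63   -0.0043  0.119 ] down-axis [-0.044  -0.0153 -0.9989] jaw [ 0.999   0.0106 -0.0441] F [ 0.1  0.5 -5.2] open 36.0 t 22.02
shares [0.0533 0.1948 0.0521]
```

step_arm(moves=[[[0.025,0.05,0.025],0],[[0.025,0.06,0.027],0],[[0,0.06,0],0],[[0,0,0],0],[[0,0,0],0]])

```text
clock: 22.65
tcp_pos: [0.6409, -0.0139, 0.0716]
tool_rot: [-1.261, 1.225, -1.185]
ft_force: [-0.1, -0.4, -4.8]
opening: 0.407
```

```bash
python3 g.py .641 -.0182 .035
```

```text
tcp [ 0.6409 -0.0139  0.0716] down-axis [-0.0467 -0.0139 -0.9988] jaw [ 0.9988  0.0158 -0.0469] F [-0.1 -0.4 -4.8] open 35.8 t 22.65
shares [0.0152 0.1463 0.0071]
```

step_arm(moves=[[[0.015,0.04,0.006],0],[[0,0.05,0],0],[[0,0.045,0],0],[[0,0,0],0],[[0,0,0],0]])

```text
clock: 23.28
tcp_pos: [0.6411, -0.0182, 0.0359]
tool_rot: [-1.261, 1.225, -1.185]
ft_force: [0.1, 0.1, -4.6]
opening: 0.411
```

```bash
python3 g.py .641 -.0182 .033
```

```text
tcp [ 0.6411 -0.0182  0.0359] down-axis [-0.046  -0.0138 -0.9988] jaw [ 0.9988  0.0159 -0.0462] F [ 0.1  0.1 -4.6] open 36.2 t 23.27
shares [-0.0003  0.0115  0.0001]
```

step_arm(moves=[[[0,0.008,0],0],[[0,0.004,0],0],[[0,0,0],0],[[0,0,0],0]])

```text
clock: 23.78
tcp_pos: [0.6417, -0.0181, 0.0337]
tool_rot: [-1.259, 1.223, -1.186]
ft_force: [-0.1, -0.3, -5.0]
opening: 0.409
```

```bash
python3 g.py .641 -.0182 .0322
```

```text
tcp [ 0.6417 -0.0181  0.0337] down-axis [-0.0442 -0.0136 -0.9989] jaw [ 0.9989  0.0161 -0.0444] F [-0.1 -0.3 -5. ] open 36.0 t 23.77
shares [ 0.0003  0.0061 -0.0027]
```

step_arm(moves=[[[0,0.006,-0.002],0],[[0,0,0],0],[[0,0,0],0],[[0,0,0],0]])

```text
clock: 24.28
tcp_pos: [0.6413, -0.0181, 0.0323]
tool_rot: [-1.259, 1.223, -1.186]
ft_force: [-0.0, -0.6, -4.6]
opening: 0.408
```

```bash
python3 g.py .641 -.0182 .0322
```

```text
tcp [ 0.6413 -0.0181  0.0323] down-axis [-0.0439 -0.0136 -0.9989] jaw [ 0.9989  0.0161 -0.0441] F [-0.  -0.6 -4.6] open 35.9 t 24.27
shares [ 0.0002  0.0004 -0.0011]
```

step_arm(moves=[[[0,0.004,0],0],[[0,0.002,0],0],[[0,0,0],0]])

```text
clock: 24.65
tcp_pos: [0.6413, -0.0182, 0.0323]
tool_rot: [-1.259, 1.223, -1.186]
ft_force: [-0.4, 0.6, -2.0]
opening: 0.406
```

step_arm(moves=[[[0,0,0],0],[[0,0,0],0],[[0,0,0],0],[[0,0,0],0],[[0,0,0],0],[[0,-0.1,0],0],[[0,-0.2,0],0],[[0,-0.15,0],0],[[0,0,0],0]], claw=1)

```text
clock: 25.78
tcp_pos: [0.6475, -0.0167, 0.1479]
tool_rot: [-1.257, 1.221, -1.187]
ft_force: [0.2, -0.2, -0.3]
opening: 0.998
```

```bash
python3 g.py .4423 .1315 .14
```

```text
tcp [ 0.6475 -0.0167  0.1479] down-axis [-0.0413 -0.0135 -0.9991] jaw [ 0.999   0.0159 -0.0415] F [ 0.2 -0.2 -0.3] open 87.8 t 25.77
shares [-0.6064  0.0573 -0.8093]
```

step_arm(moves=[[[-0.03,0,-0.04],0],[[-0.03,0,-0.04],0],[[-0.03,0,-0.04],0],[[-0.03,0,-0.04],0],[[-0.03,0,-0.04],0],[[-0.03,0,-0.04],0],[[-0.03,0,-0.04],0],[[-0.03,0,-0.04],0],[[-0.03,0,-0.04],0],[[-0.03,0,-0.04],0]])

```text
clock: 27.02
tcp_pos: [0.5362, 0.0621, 0.1477]
tool_rot: [-1.263, 1.226, -1.183]
ft_force: [-0.3, 0.2, 0.5]
opening: 1.004
```

```bash
python3 g.py .4423 .1315 .14
```

```text
tcp [0.5362 0.0621 0.1477] down-axis [-0.0483 -0.0139 -0.9987] jaw [ 0.9987  0.0167 -0.0485] F [-0.3  0.2  0.5] open 88.4 t 27.02
shares [-0.2845  0.0449 -0.3691]
```

step_arm(moves=[[[-0.04,0,-0.05],0],[[-0.04,0,-0.05],0],[[-0.04,0,-0.05],0],[[-0.04,0,-0.05],0],[[-0.04,0,-0.05],0],[[-0.03,0,-0.04],0],[[-0.02,0,-0.03],0],[[-0.01,0,-0.015],0],[[0,0,0],0],[[0,0,0],0]])

```text
clock: 28.28
tcp_pos: [0.4452, 0.1306, 0.1514]
tool_rot: [-1.262, 1.224, -1.183]
ft_force: [-1.2, -0.0, 0.5]
opening: 1.001
```

```bash
python3 g.py .4417 .1313 .028
```

```text
tcp [0.4452 0.1306 0.1514] down-axis [-0.0474 -0.0137 -0.9988] jaw [ 0.9987  0.0178 -0.0476] F [-1.2 -0.   0.5] open 88.1 t 28.27
shares [-0.0095  0.4937  0.0095]
```

step_arm(moves=[[[-0.005,0.03,0.005],0],[[-0.004,0.05,0.005],0],[[0,0.07,0],0],[[0,0.07,0],0],[[0,0.07,0],0],[[0,0.07,0],0],[[0,0.06,0],0],[[0,0.03,0],0],[[0,0,0],0],[[0,0,0],0]])

```text
clock: 29.52
tcp_pos: [0.4419, 0.1299, 0.0294]
tool_rot: [-1.265, 1.228, -1.184]
ft_force: [0.7, 0.3, -0.6]
opening: 1.001
```

```bash
python3 g.py .4417 .1313 .026
```

```text
tcp [0.4419 0.1299 0.0294] down-axis [-0.0513 -0.0155 -0.9986] jaw [ 0.9986  0.0152 -0.0515] F [ 0.7  0.3 -0.6] open 88.1 t 29.52
shares [-0.0059  0.0135  0.0001]
```

step_arm(moves=[[[-0.005,0.008,0],0],[[0,0,0],0],[[0,0,0],0]])

```text
clock: 29.9
tcp_pos: [0.4427, 0.1316, 0.0283]
tool_rot: [-1.263, 1.227, -1.184]
ft_force: [0.4, -0.4, -0.5]
opening: 0.999
```

step_arm(moves=[[[0,0,0],0],[[0,0,0],0],[[0,0,0],0],[[0,0,0],0],[[0,0,0],0],[[0,0,0],0]], claw=-1, squeeze=35)

```text
clock: 30.65
tcp_pos: [0.4431, 0.1317, 0.0286]
tool_rot: [-1.262, 1.226, -1.185]
ft_force: [1.0, -0.4, 1.3]
opening: 0.407
```

step_arm(moves=[[[0,-0.06,0],0],[[0,-0.12,0],0],[[0,-0.14,0],0],[[0.04,-0.1,0.03],0],[[0.09,-0.03,0.07],0],[[0.12,0,0.1],0],[[0.12,0,0.1],0],[[0.12,0,0.1],0],[[0.12,0,0.1],0],[[0.12,0,0.1],0]])

```text
clock: 31.9
tcp_pos: [0.5983, -0.0491, 0.1423]
tool_rot: [-1.274, 1.227, -1.174]
ft_force: [-0.1, 0.8, -4.5]
opening: 0.409
```

```bash
python3 g.py .6297 -.1027 .14
```

```text
tcp [ 0.5983 -0.0491  0.1423] down-axis [-0.0581 -0.0145 -0.9982] jaw [ 0.998   0.0236 -0.0584] F [-0.1  0.8 -4.5] open 36.0 t 31.9
shares [0.2173 0.0049 0.1208]
```

step_arm(moves=[[[0.08,0,0.04],0],[[0.06,0,0.03],0],[[0.03,0,0.02],0],[[0,0,0],0],[[0,0,0],0]])

```text
clock: 32.52
tcp_pos: [0.6205, -0.0926, 0.1412]
tool_rot: [-1.275, 1.232, -1.171]
ft_force: [0.2, 0.4, -6.0]
opening: 0.411
```

```bash
python3 g.py .6300 -.1027 .08
```

```text
tcp [ 0.6205 -0.0926  0.1412] down-axis [-0.0624 -0.0131 -0.998 ] jaw [ 0.9978  0.0225 -0.0627] F [ 0.2  0.4 -6. ] open 36.2 t 32.52
shares [0.0384 0.2423 0.0525]
```

step_arm(moves=[[[0.02,0.05,0.025],0],[[0.018,0.06,0.027],0],[[0,0.06,0],0],[[0,0.06,0],0],[[0,0,0],0],[[0,0,0],0]])

```text
clock: 33.28
tcp_pos: [0.6293, -0.1009, 0.0773]
tool_rot: [-1.278, 1.233, -1.167]
ft_force: [-0.4, 0.0, -5.0]
opening: 0.406
```

```bash
python3 g.py .6305 -.1027 .045
```

```text
tcp [ 0.6293 -0.1009  0.0773] down-axis [-0.0656 -0.0121 -0.9978] jaw [ 0.9975  0.0253 -0.0659] F [-0.4  0.  -5. ] open 35.7 t 33.27
shares [0.0058 0.1287 0.0129]
```

step_arm(moves=[[[0.006,0.04,0.01],0],[[0,0.05,0.002],0],[[0,0.035,0],0],[[0,0,0],0],[[0,0,0],0]])

```text
clock: 33.9
tcp_pos: [0.6311, -0.1029, 0.0446]
tool_rot: [-1.277, 1.232, -1.167]
ft_force: [0.9, -0.5, -5.6]
opening: 0.407
```

```bash
python3 g.py .6305 -.1027 .0415
python3 - <<'E'
from bench import viewer
import cv2
d=viewer.snapshot('side');cv2.imwrite('pics/side4.png',cv2.resize(d['pixels'][130:300,220:420],None,fx=3,fy=3))
E
```

```text
tcp [ 0.6311 -0.1029  0.0446] down-axis [-0.0639 -0.0122 -0.9979] jaw [ 0.9976  0.0254 -0.0642] F [ 0.9 -0.5 -5.6] open 35.8 t 33.9
shares [-0.0009  0.0124 -0.0017]
```

View pics/side4.png

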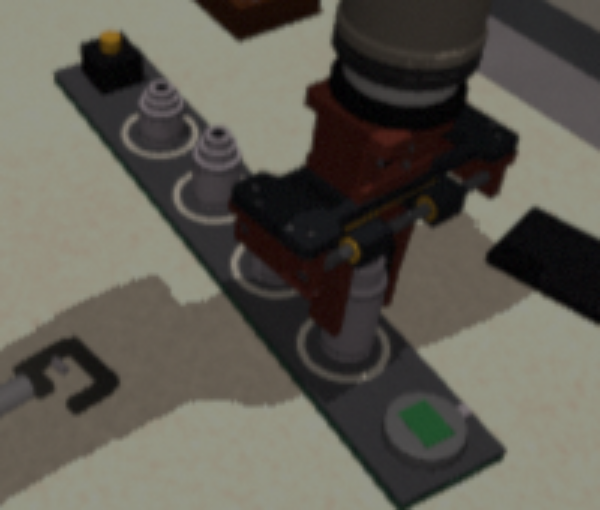

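The crop shows the 90 hovering centred over its ring at (343,350). The 75 stands in its ring at (270,265), and nothing is close to the body. I'm lowering until it touches.

step_arm(moves=[[[0,0.006,0],0],[[0,0.005,0],0],[[0,0,0],0],[[0,0,0],0]])

```text
clock: 34.45
tcp_pos: [0.6315, -0.1029, 0.0425]
tool_rot: [-1.276, 1.231, -1.168]
ft_force: [-0.4, -0.7, -5.2]
opening: 0.416
```

step_arm(moves=[[[0,0.004,-0.002],0],[[0,0.002,0],0],[[0,0,0],0]])

```text
clock: 34.83
tcp_pos: [0.6309, -0.1029, 0.0411]
tool_rot: [-1.276, 1.23, -1.168]
ft_force: [-0.5, 0.0, -3.8]
opening: 0.409
```

step_arm(moves=[[[0,0.003,0],0],[[0,0.003,0],0],[[0,0,0],0]])

```text
clock: 35.2
tcp_pos: [0.6309, -0.1029, 0.041]
tool_rot: [-1.275, 1.23, -1.168]
ft_force: [-1.7, 0.1, -2.8]
opening: 0.411
```

Contact. Releasing and rising clear.

step_arm(moves=[[[0,0,0],0],[[0,0,0],0],[[0,0,0],0],[[0,0,0],0],[[0,0,0],0],[[0,-0.06,0],0],[[0,-0.12,0],0],[[0,-0.15,0],0],[[0,-0.15,0],0],[[0,-0.1,0],0]], claw=1)

```text
clock: 36.45
tcp_pos: [0.641, -0.1013, 0.193]
tool_rot: [-1.273, 1.228, -1.17]
ft_force: [0.2, 0.6, -0.5]
opening: 1.001
```

step_arm(moves=[[[0.08,-0.05,-0.04],0],[[0.15,0,-0.05],0],[[0.15,0,-0.05],0],[[0.15,0,-0.05],0],[[0.1,0,0],0],[[0,0,0],0],[[0,0,0],0]])

```text
clock: 37.33
tcp_pos: [0.5916, -0.2724, 0.215]
tool_rot: [-1.271, 1.23, -1.178]
ft_force: [-0.2, 0.0, 0.4]
opening: 1.0
```

```bash
python3 - <<'E'
from h import *
from bench import viewer
from scipy.optimize import least_squares
for n in('scene','side'):
    d=viewer.snapshot(n);cv2.imwrite(f'pics/{n}5.png',d['pixels'])
    W=cloud(d).reshape(-1,3);o=d['cam_to_world'][:2,3]
    for nm,h,c,z0 in(('45',.0315,(.664,.15),.012),('60',.042,(.653,.066),.012),('75',.0525,(.641,-.0185),.012),('90',.063,(.63,-.103),.012)):
        p=W[(np.hypot(*(W[:,:2]-c).T)<.03)&(W[:,2]<.12)]
        def fit(lo,hi):
            b=p[(p[:,2]>z0+lo)&(p[:,2]<z0+hi)];c0=b[:,:2].mean(0);c0=c0+(c0-o)/np.linalg.norm(c0-o)*.01
            return np.round(least_squares(lambda q:np.hypot(*(b[:,:2]-q).T)-.018,c0,loss='soft_l1',f_scale=.001).x,4)
        print(n,nm,fit(.008,h-.004),'low',fit(.006,h/2),'high',fit(h/2,h-.003),'top',round(np.percentile(p[:,2],99),4))
    m=W[(abs(W[:,0]-.445)<.075)&(abs(W[:,1]+.01)<.05)&(W[:,2]>.008)&(W[:,2]<.03)];print(n,'mic',np.round(m.mean(0),3),len(m))
E
```

```text
scene 45 [0.6639 0.1505] low [0.6641 0.1506] high [0.6639 0.1504] top 0.0588
scene 60 [0.6523 0.0654] low [0.6521 0.0658] high [0.6524 0.0652] top 0.0732
scene 75 [ 0.6404 -0.019 ] low [ 0.6403 -0.019 ] high [ 0.6404 -0.019 ] top 0.0884
scene 90 [ 0.6295 -0.1032] low [ 0.6295 -0.1033] high [ 0.6295 -0.1031] top 0.1032
scene mic [ 0.454 -0.009  0.013] 286
side 45 [0.6642 0.1507] low [0.6639 0.1506] high [0.6644 0.1507] top 0.0581
side 60 [0.6531 0.066 ] low [0.6532 0.066 ] high [0.6529 0.066 ] top 0.0731
side 75 [ 0.6413 -0.0186] low [ 0.6412 -0.0186] high [ 0.6413 -0.0186] top 0.0882
side 90 [ 0.6307 -0.1028] low [ 0.6306 -0.1027] high [ 0.6307 -0.1028] top 0.1031
side mic [ 0.449 -0.011  0.013] 586
```

View pics/side5.png

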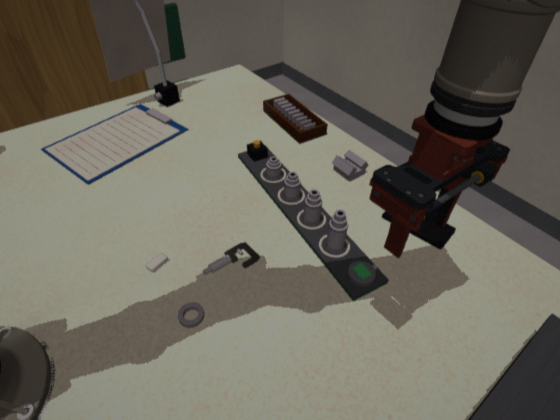

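The side view shows all four upright in their rings, rising from the block at (257,148) to the stopwatch at (360,270). The micrometer is unmoved at (235,258) and the robot is clear. I'm handing in.

```bash
python3 -c "
from bench import r
print(r.job_done())"
```

```text
the job is handed in; nothing more can be done
None
```

The four pieces stand upright in their ring marks, in order 45, 60, 75, 90 mm from the setting block with the brass knob to the stopwatch end. The job was handed in at about 37 s on the robot's clock, with the gripper open and clear.

- **Position:** in the last check, the scene and side cameras agreed on each piece to about 1.3 mm. Each is within about 1 mm of the ring centre I aimed at. The tops are at the right heights, and the lower and upper barrel fits agree to under 1 mm, so none is leaning.
- **Micrometer:** it was never touched. It lies at the same place in the side pictures before and after.
- **Disagreements:** the cameras disagreed on the ring centres by up to about 4 mm along the row (scene and wrist against side). I aimed at a compromise, so a piece could be up to about 2 mm off its true ring centre.
- **Tool tilt:** it drifted to about 3.7° over the run. The 75 and 90 pieces were set down slightly tilted and settled upright on release.

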